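# Prop a soldering slab level

### The job

Set up the soldering stand: of the three loose ceramic props, find the one as tall as the prop already fixed on the stand and put it upright in the middle of the stand's empty round pad. Then lift the grey slab off its wooden rest and lay it level across the two props, centred over them and lined up with the stand. Leave the other two props and the jar, hammer and tweezers where they are.

Things in the scene. Friction and masses are not known exactly. Their poses are not given: they have to be found in the camera images.
- stand: Soldering stand, fixed: a dark steel plate 70 x 210 x 8 mm (x, y, z) with two inlaid round pads of 44 mm diameter, centred 75 mm to either side of the middle along its y axis. On the pad at -y stands a cemented off-white ceramic cylinder (the fixed prop), 34 mm diameter, 50 mm tall, its top 58 mm over the bench; the pad at +y is empty. Origin: centre of the plate's underside, on the bench; y along its length, z up.
- pad (a point): Centre of the stand's empty round pad, at the plate's top face, 8 mm over the bench, flush with the plate. Axes as the stand's.
- fixed_top (a point): Centre of the top face of the fixed prop, 58 mm over the bench.
- prop_a_mid (a point): Centre (half-way up) of a loose off-white ceramic cylinder, 34 mm diameter, 38 mm tall, about 76 g, standing upright on the bench; z is its axis.
- prop_b_mid (a point): Centre (half-way up) of a loose off-white ceramic cylinder, 34 mm diameter, 50 mm tall, about 100 g, standing upright on the bench; z is its axis.
- prop_c_mid (a point): Centre (half-way up) of a loose off-white ceramic cylinder, 34 mm diameter, 62 mm tall, about 124 g, standing upright on the bench; z is its axis.
- slab_mid (a point): Centre of the loose grey slab, a flat plate 54 x 210 x 12 mm (x, y, z), about 0.3 kg, both faces alike. It lies flat on the rest at the start, its centre 26 mm over the bench.
- rest: Wooden rest under the slab, fixed: block 32 x 140 x 20 mm (x, y, z), narrower than the slab, which overhangs it about 11 mm along both long sides and 35 mm at both ends. Origin: centre of the underside.
- jar_mid (a point): Centre of a loose amber jar, 52 mm diameter, 55 mm tall; to be left alone.
- hammer_grip (a point): Grip of a loose hammer, 240 mm long, lying on the bench; to be left alone.
- tweezers_mid (a point): Middle of loose steel tweezers, 170 mm long, 24 mm wide, 8 mm high, lying beyond the work; to be left alone.
Things that resemble listed ones, but are neither listed nor needed, are in the scene too. Of the things shaped like the stand, the steel one is meant.

How it is judged (in metres and radians):
On the way:
1. the matching prop stands upright on the empty pad, let go, before the slab is laid (horizontal distance between prop_b_mid and pad below 0.013 m and angle between prop_b_mid's own z axis and vertical below 0.06 rad and z of prop_b_mid in the frame of pad between 0.021 and 0.029 m and contact force between the fingers and anything else below 0.1 N), for 0.2 s.
At the end, for the whole second after the job is handed in: The 50 mm prop is upright (0.06 rad), within 13 mm of the pad's centre; the slab lies flat on it and the fixed prop, level to 0.03 rad, centred on the stand to 15 mm across and 20 mm along, its centre 60 to 68 mm over the bench, lined up with the stand to 0.15 rad (horizontal distance between prop_b_mid and pad below 0.013 m and angle between prop_b_mid's own z axis and vertical below 0.06 rad and z of prop_b_mid in the frame of pad between 0.021 and 0.029 m and x of slab_mid in the frame of stand between -0.015 and 0.015 m and y of slab_mid in the frame of stand between -0.02 and 0.02 m and z of slab_mid in the frame of stand between 0.06 and 0.068 m and angle between the z axis of slab_mid and the z axis of stand, either way round below 0.03 rad and angle between the y axis of slab_mid and the y axis of stand, either way round below 0.15 rad); the robot touches nothing.
It fails at once if the short prop is moved more than 30 mm (distance of prop_a_mid from where it was at the start of the episode above 0.03 m).
It fails at once if the tall prop is moved more than 30 mm (distance of prop_c_mid from where it was at the start of the episode above 0.03 m).
It fails at once if the jar is moved more than 30 mm (distance of jar_mid from where it was at the start of the episode above 0.03 m).
It fails at once if the hammer is moved more than 30 mm (distance of hammer_grip from where it was at the start of the episode above 0.03 m).
It fails at once if the tweezers is moved more than 30 mm (distance of tweezers_mid from where it was at the start of the episode above 0.03 m).
It also fails if it takes over 64 s, if anything falls off the work surface, if the arm or the gripper's body presses on something with over 40 N, if the wrist force passes 120 N, or if a joint passes its speed limit or range.

### The arm

A 6-joint arm with a two-finger parallel gripper is mounted at the origin on the work surface. World frame = base frame: x ahead of the robot, y to its left, z up, the work surface at z = 0. Lengths are in mm, angles in rad, forces in N, time in s.
With the tool pointing down it reaches from about 250 to 800 mm from the base axis. Payload 3.9 kg.
Tool frame: the origin (TCP) lies at the very end of the fingers, on their centre line; the grasp point (between the pads) lies 19 mm behind it; z points along the fingers, y is the line along which they close (so a half turn about z gives the same grasp; the last joint's range is limited). The gripper opens to 85 mm and grips with 20 to 120 N. Pads are 22 mm wide; open, the fingers measure 114 mm over their backs; the gripper's body (76 mm by 85 mm) begins 54 mm behind the grasp point. The pads swing forward as they close: fully open they stand 13 mm farther back than shut.
Start: joints at [1.146, 0.26, -0.138, 1.173, 0, 1.571], TCP at [216.367, 478.331, 231.304] pointing down, gripper open.
Joint ranges: [-2.78, 2.78], [-0.83, 1.72], [-1.28, 1.37], [-1.9, 2.12], [-1.57, 1.48], [-3.14, 3.14]. Speed limits (rad/s): [2.57, 2.57, 3.14, 3.14, 3.14, 3.14].

### API

Orientations are given as a unit quaternion [w, x, y, z].
In Python, from station import ctrl, grab_frame, camera_info gives the robot as it stands.
- The arm moves only by the shell command python3 -m pendant 'ROWS' [OPENING] [FORCE]. ROWS is JSON, a list of rows, each an object with "translation": the shift along the world's x, y, z in units of 500 mm (1.0 is 500 mm), a list of three; "roll": the turn about the world's z in units of pi/2 rad (1.0 is pi/2 rad). A call has 1 to 12 rows; each row is the pose to reach, as a shift and turn from the pose commanded when the call began; what a row does not reach only later rows make up. A row lasts 1/8 s, in which the tool goes at most 62.5 mm and 10.7 degrees, less where a joint would pass 70% of its speed; a pose out of reach is approached as far as the arm can. A call with a number of a shift or a turn outside -1 to 1 is refused whole. A call with a gripper value outside its range is refused whole. OPENING is the gripper's target within -1 to 1 (shut at 1, half-way at 0, fully open at -1), set as the call begins (- or left out, the last holds). The fingers move at their own pace and stop on an object; FORCE is the grip in N (left out, the last holds). Time passes only in rows, so rows that repeat a pose let the fingers close. It gives the time, the measured TCP pose, the force, the opening and the grip force at its end, in the units of the state.
- ctrl.get_state(): the state, without advancing time (a new reading comes with each control period).
- grab_frame(name): name is "scene" or "side" or "wrist"; returns the picture (384x512x3 uint8, red, green, blue); there is no depth.
- camera_info(name): a dict with "fx", "fy", "cx", "cy" (pixels), "extrinsics" (4x4, takes a point from camera to world coordinates). Camera axes: x right, y up, looking along -z (the intrinsics and any distortion apply to the point x, -y, -z); pixel columns grow to the right and rows downward; lengths in mm; the calibration is good to about 2 mm. A picture is of the moment at which its call begins: read the wrist's pose just before it. camera_info takes no time and is no camera call; for the wrist camera it gives the pose at the moment of the call.
- ctrl.finish_job(): hands the job in; it is judged then, once.
The state is a dict: "time": time; "joint_positions": joint angles; "qvel": joint speeds; "joint_efforts": joint torques, N m; "eef_pos": TCP position; "ee_rot": TCP orientation; "wrist_force": force on the tool from outside, world axes, zero at the start; "wrist_torque": the same for the moment, N m; "width": opening from 0.0 (shut) to 1.0 (fully open); "grasp_force": force on a finger pad.
Only numpy, scipy, OpenCV 4.12 (cv2) and the standard library are available. Lean on these libraries where they do the work, as an engineer would, in place of code of your own. Each camera call takes 0.05 s, during which the arm holds its last target. There are 200 camera calls.

## Working session

There is one attempt and no reset: what is moved stays moved. The work goes in short steps, Python scripts to look and compute and a shell command to move; the robot and the scene stay as the last step left them, time stands still between calls to the robot, and variables do not carry over. Pictures are saved under pics/ and viewed, at most 10 in all, crops included, and the job is handed in when it is done.

```bash
mkdir -p pics; ls; python3 - <<'E'
from station import ctrl, grab_frame, camera_info
import cv2,numpy as np
for n in("scene","side","wrist"):
    c=camera_info(n); print(n,{k:(np.round(v,3).tolist() if k=="extrinsics" else v) for k,v in c.items()})
    im=grab_frame(n); cv2.imwrite(f"pics/{n}0.png",im[:,:,::-1])
print(ctrl.get_state())
E
```

```text
pics
scene {'fx': 360.42455186039047, 'fy': 360.42455186039047, 'cx': 257.9430278964456, 'cy': 191.06579997730577, 'extrinsics': [[0.079, -0.602, 0.795, 1264.375], [0.997, 0.033, -0.074, -45.529], [0.018, 0.798, 0.603, 614.814], [0.0, 0.0, 0.0, 1.0]]}
side {'fx': 460.08291786283775, 'fy': 460.08291786283775, 'cx': 253.98974600424683, 'cy': 190.4342953799432, 'extrinsics': [[-0.989, 0.079, -0.129, 391.996], [-0.15, -0.57, 0.808, 900.892], [-0.01, 0.818, 0.575, 722.059], [0.0, 0.0, 0.0, 1.0]]}
wrist {'fx': 313.32413596715816, 'fy': 313.32413596715816, 'cx': 260.72060076655526, 'cy': 188.03303847114705, 'extrinsics': [[0.412, -0.868, -0.278, 144.19], [0.911, 0.392, 0.127, 510.068], [-0.001, -0.305, 0.952, 372.913], [0.0, 0.0, 0.0, 1.0]]}
{'time': 0.15, 'joint_positions': array([ 1.14598319e+00,  2.60534623e-01, -1.39083963e-01,  1.17273203e+00,
       -4.41059624e-05,  1.57077928e+00]), 'qvel': array([ 7.41361584e-05, -1.53338899e-04,  3.95868682e-03,  1.85780335e-03,
        2.91833137e-04,  8.04533635e-04]), 'joint_efforts': array([ 1.32805395e-03, -4.06005478e+01,  2.54167002e+01,  1.26645414e-02,
        1.78505861e-04,  1.01460813e-05]), 'eef_pos': array([216.16789809, 477.83475094, 230.6511075 ]), 'ee_rot': array([-1.42281595e-04,  2.10804582e-01,  9.77527915e-01, -7.64328457e-04]), 'wrist_force': array([ 0.02095663,  0.104774  , -0.37256466]), 'wrist_torque': array([ 0.00705438,  0.01993864, -0.00998039]), 'grasp_force': 0.0, 'width': 1.0030274774488734}
```

View pics/scene0.png

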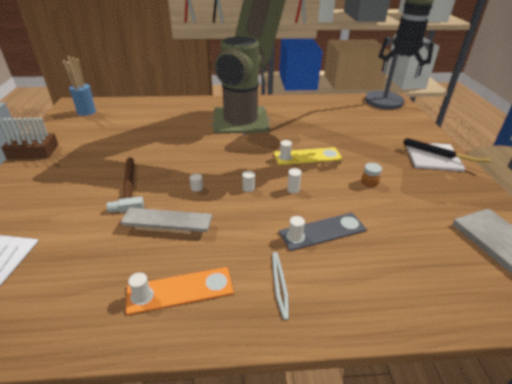

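View pics/side0.png

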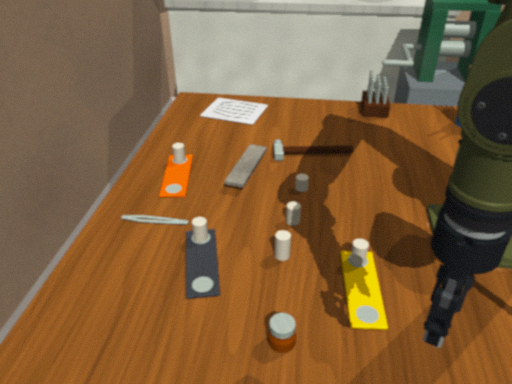

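Scene view: loose props at (196,183), (248,181) and (294,180). The steel stand has its fixed prop at (297,229) and empty pad at (350,222). The slab is at (167,220), the hammer at (127,190), the jar at (371,175) and the tweezers at (280,285). The side view agrees: props at (302,183), (293,213) and (283,245), pad at (203,285), slab at (246,166).

```bash
cat > h.py <<'E'
import cv2,numpy as np
from station import ctrl,grab_frame,camera_info
def ray(c,u,v):
    E=np.array(c["extrinsics"]);d=E[:3,:3]@np.array([(u-c["cx"])/c["fx"],-(v-c["cy"])/c["fy"],-1.0])
    return E[:3,3],d/np.linalg.norm(d)
def onz(c,u,v,z):
    o,d=ray(c,u,v);return o+d*(z-o[2])/d[2]
def tri(c1,p1,c2,p2):
    (o1,d1),(o2,d2)=ray(c1,*p1),ray(c2,*p2)
    s=np.linalg.lstsq(np.c_[d1,-d2],o2-o1,rcond=None)[0]
    a,b=o1+s[0]*d1,o2+s[1]*d2;return (a+b)/2,np.linalg.norm(a-b)
def proj(c,P):
    E=np.array(c["extrinsics"]);q=E[:3,:3].T@(np.array(P)-E[:3,3])
    return c["fx"]*q[0]/-q[2]+c["cx"],c["fy"]*q[1]/q[2]+c["cy"]
def blob(mask,uv,r=3):
    """component of mask nearest to uv: contour"""
    cs,_=cv2.findContours(mask.astype(np.uint8),cv2.RETR_EXTERNAL,cv2.CHAIN_APPROX_NONE)
    cs=[c for c in cs if cv2.contourArea(c)>15]
    return max(cs,key=lambda c:cv2.pointPolygonTest(c,(float(uv[0]),float(uv[1])),True))
def cen(c):
    m=cv2.moments(c);return m["m10"]/m["m00"],m["m01"]/m["m00"]
E
python3 - <<'E'
from h import *
S,D=camera_info("scene"),camera_info("side")
s,d=[cv2.cvtColor(cv2.imread(f"pics/{n}0.png"),cv2.COLOR_BGR2HSV) for n in("scene","side")]
ms=(s[...,1]<60)&(s[...,2]>140); md=(d[...,1]<60)&(d[...,2]>110)
for n,a,b in[("p1",(196,183),(302,183)),("p2",(248,181),(293,213)),("p3",(294,180),(283,245)),("pad",(350,222),(203,285)),("fix",(297,229),(200,230)),("slab",(167,218),(246,166)),("jar",(371,170),(282,330)),("ofix",(139,288),(178,153))]:
    ca,cb=blob(ms,a),blob(md,b);P,e=tri(S,cen(ca),D,cen(cb))
    print(n,np.round(P,1),"gap",round(e,1),cv2.boundingRect(ca),cv2.boundingRect(cb), "px hsv",s[a[1],a[0]],d[b[1],b[0]])
E
```

```text
p1 [ 427.7 -146.8   31.1] gap 2.9 (190, 174, 12, 15) (297, 174, 11, 7) px hsv [ 20  22 140] [ 17  51 100]
p2 [442.9   4.1  32.9] gap 0.9 (242, 171, 13, 20) (287, 202, 13, 22) px hsv [ 21  23 142] [25 50 97]
p3 [451.3 131.5  34. ] gap 2.9 (288, 168, 14, 25) (275, 231, 16, 29) px hsv [ 19  24 147] [ 20  42 188]
pad [607.4 248.9   7.6] gap 1.4 (340, 216, 19, 13) (192, 276, 22, 17) px hsv [ 60   9 201] [ 60  16 187]
fix [646.1 107.8  29.7] gap 2.0 (289, 216, 17, 27) (191, 217, 20, 27) px hsv [ 18  23 142] [ 23  46 183]
slab [ 588.1 -214.2   25.7] gap 21.8 (106, 196, 106, 33) (226, 145, 40, 41) px hsv [ 20  18 166] [ 23  39 139]
jar [428.5 363.8  51. ] gap 3.5 (365, 163, 17, 10) (269, 313, 26, 26) px hsv [ 55   8 183] [ 60  17 191]
ofix [ 797.6 -231.5   30.4] gap 0.4 (128, 273, 25, 31) (173, 143, 13, 20) px hsv [ 17  26 140] [ 21  40 185]
```

p1, p2 and p3 have increasing heights, so prop b is p2 at about (443,4). The heights and the 150 mm pad spacing are consistent with the given sizes. I'll go above it and look with the wrist camera.

```bash
python3 -m pendant '[{"translation":[0.454,-0.948,0],"roll":-0.73},{"translation":[0.454,-0.948,0],"roll":-0.73},{"translation":[0.454,-0.948,0],"roll":-0.73},{"translation":[0.454,-0.948,0],"roll":-0.73},{"translation":[0.454,-0.948,0],"roll":-0.73},{"translation":[0.454,-0.948,0],"roll":-0.73},{"translation":[0.454,-0.948,0],"roll":-0.73},{"translation":[0.454,-0.948,0],"roll":-0.73},{"translation":[0.454,-0.948,0],"roll":-0.73},{"translation":[0.454,-0.948,0],"roll":-0.73},{"translation":[0.454,-0.948,0],"roll":-0.73},{"translation":[0.454,-0.948,0],"roll":-0.73}]' -1 40
python3 - <<'E'
from h import *
st=ctrl.get_state();c=camera_info("wrist");im=grab_frame("wrist")
cv2.imwrite("pics/w1.png",im[:,:,::-1])
print(st["joint_positions"],st["eef_pos"],st["ee_rot"],np.round(c["extrinsics"],2).tolist())
print(proj(c,[443,4,25]),proj(c,st["eef_pos"]))
E
```

```text
time: 1.65
eef_pos: [442.7, 5.4, 231.2]
ee_rot: [-0.0, 0.707, 0.708, -0.0]
wrist_force: [-0.6, 0.3, -0.4]
width: 1.001
grasp_force: 0.0
[ 1.19789616e-02  1.19948999e-01 -3.18083845e-01  1.13327845e+00
  2.62113412e-04  1.58157344e+00] [442.73995682   5.38780581 231.22975   ] [-2.73706283e-04  7.06681730e-01  7.07531518e-01 -9.25192273e-05] [[1.0, -0.0, 0.0, 441.92], [0.0, 0.95, 0.3, 83.37], [-0.0, -0.3, 0.95, 373.64], [0.0, 0.0, 0.0, 1.0]]
(np.float64(261.7087432667379), np.float64(161.12995466479146)) (np.float64(262.2745570579178), np.float64(248.77899305963356))
```

View pics/w1.png

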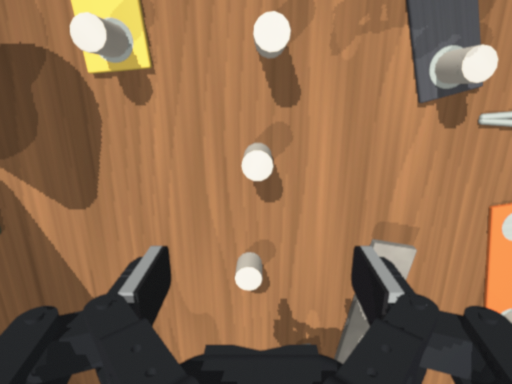

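Wrist view: prop b is at (257,161), close to the predicted (262,161). The short prop is at (249,272), the tall one at (272,33), and the steel stand's fixed prop top is at (482,63). The gripper is clear of neighbours. Next I measure the bright tops.

```bash
python3 - <<'E'
from h import *
c=camera_info("wrist");im=cv2.cvtColor(cv2.imread("pics/w1.png"),cv2.COLOR_BGR2HSV)
print([im[v,u].tolist() for u,v in[(257,168),(262,148),(272,30),(249,285),(485,63)]])
m=(im[...,1]<40)&(im[...,2]>215)
for n,uv,z in[("a",(249,284),38),("b",(257,165),50),("c",(272,30),62),("fix",(482,63),58)]:
    k=blob(m,uv);P=onz(c,*cen(k),z)
    q=k[:,0];a=np.array([onz(c,u,v,z)[:2] for u,v in q]);print(n,np.round(P,1),"ext",np.round(np.ptp(a,0),1),cv2.boundingRect(k))
E
```

```text
[[22, 11, 249], [21, 27, 178], [22, 11, 249], [23, 12, 248], [21, 13, 247]]
a [ 426.3 -141.    38. ] ext [32.2 31.5] (235, 267, 27, 23)
b [437.9   5.5  50. ] ext [31.9 32.6] (242, 150, 31, 31)
c [451.6 131.9  62. ] ext [31.6 31.8] (254, 12, 36, 40)
fix [647.  105.6  58. ] ext [32.3 31.5] (462, 45, 36, 37)
```

```bash
python3 -m pendant '[{"translation":[-0.007,0,-0.1]},{"translation":[-0.007,0,-0.2]},{"translation":[-0.007,0,-0.3]},{"translation":[-0.007,0,-0.38]},{"translation":[-0.007,0,-0.43]},{"translation":[-0.007,0,-0.43]}]' -1 40
python3 -m pendant '[{"translation":[0,0,0]},{"translation":[0,0,0]},{"translation":[0,0,0]},{"translation":[0,0,0]},{"translation":[0,0,0]},{"translation":[0,0,0]},{"translation":[0,0,0]},{"translation":[0,0,0]}]' 1 40
```

```text
invalid input
invalid input
```

Each row evidently needs both keys.

```bash
python3 -m pendant '[{"translation":[-0.007,0,-0.1],"roll":0},{"translation":[-0.007,0,-0.2],"roll":0},{"translation":[-0.007,0,-0.3],"roll":0},{"translation":[-0.007,0,-0.38],"roll":0},{"translation":[-0.007,0,-0.43],"roll":0},{"translation":[-0.007,0,-0.43],"roll":0}]' -1 40 &&
python3 -m pendant '[{"translation":[0,0,0],"roll":0},{"translation":[0,0,0],"roll":0},{"translation":[0,0,0],"roll":0},{"translation":[0,0,0],"roll":0},{"translation":[0,0,0],"roll":0},{"translation":[0,0,0],"roll":0},{"translation":[0,0,0],"roll":0},{"translation":[0,0,0],"roll":0}]' 1 40
```

```text
time: 2.45
eef_pos: [437.7, 5.1, 15.0]
ee_rot: [-0.002, 0.707, 0.707, -0.002]
wrist_force: [0.2, 0.4, -0.5]
width: 1.002
grasp_force: 0.0
time: 3.45
eef_pos: [440.6, 4.4, 17.5]
ee_rot: [0.001, 0.707, 0.707, 0.001]
wrist_force: [-0.9, 0.7, 5.6]
width: 0.383
grasp_force: 39.5
```

```bash
python3 -m pendant '[{"translation":[0,0,0.05],"roll":0},{"translation":[0,0,0.15],"roll":0},{"translation":[0,0,0.25],"roll":0},{"translation":[0,0,0.35],"roll":0},{"translation":[0.1,0.08,0.35],"roll":0},{"translation":[0.2,0.16,0.35],"roll":0},{"translation":[0.3,0.24,0.35],"roll":0},{"translation":[0.376,0.29,0.35],"roll":0},{"translation":[0.376,0.29,0.35],"roll":0},{"translation":[0.376,0.29,0.35],"roll":0}]'
python3 - <<'E'
from h import *
st=ctrl.get_state();c=camera_info("wrist");im=grab_frame("wrist")
import json;json.dump({k:np.array(v).tolist() for k,v in c.items()},open("w2.json","w"))
cv2.imwrite("pics/w2.png",im[:,:,::-1]);print(st["eef_pos"],st["width"],proj(c,[607,249,8]))
E
```

```text
time: 4.7
eef_pos: [626.9, 148.9, 190.9]
ee_rot: [-0.0, 0.707, 0.707, -0.001]
wrist_force: [-0.3, -0.3, -1.3]
width: 0.384
grasp_force: 40.4
[626.92174331 148.94640747 190.86852765] 0.3839493150394314 (np.float64(241.1937725401333), np.float64(63.71118585222449))
```

View pics/w2.png

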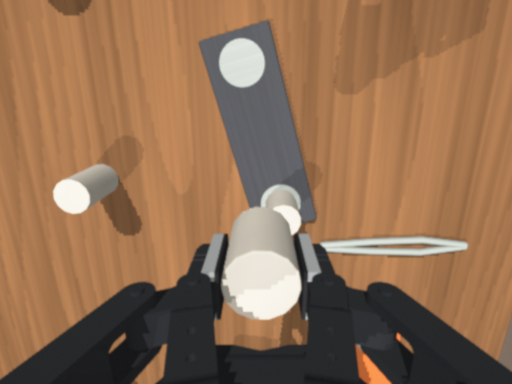

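The prop is held between the fingers, with its top at about (262,290). The empty pad is at (242,63), matching the predicted (241,64), and the stand is fully in view.

```bash
cat > m2.py <<'E'
from h import *
import json
c=json.load(open("w2.json"));im=cv2.cvtColor(cv2.imread("pics/w2.png"),cv2.COLOR_BGR2HSV)
print([im[v,u].tolist() for u,v in[(242,63),(230,120),(262,290),(262,240)]])
m=(im[...,1]<40)&(im[...,2]>150)
k=blob(m,(242,63));P=onz(c,*cen(k),8)
a=np.array([onz(c,u,v,8)[:2] for u,v in k[:,0]]);print("pad",np.round(P,1),np.ptp(a,0),cv2.minEnclosingCircle(a.astype(np.float32)))
d=(im[...,2]<120)&(im[...,0]>90)&(im[...,0]<150); d[:, :]&=True
k=blob(d,(230,120));a=np.array([onz(c,u,v,8)[:2] for u,v in k[:,0]],np.float32)
r=cv2.minAreaRect(a);print("plate",r,np.round(cv2.boxPoints(r),1).tolist())
t=(im[...,1]<40)&(im[...,2]>205);k=blob(t,(262,295));z=190.9+34
a=np.array([onz(c,u,v,z)[:2] for u,v in k[:,0]]);print("held top",np.round(onz(c,*cen(k),z),1),np.ptp(a,0),cv2.boundingRect(k))
k=blob(t,(288,220));print("fixtop",np.round(onz(c,*cen(k),58),1),cv2.boundingRect(k))
E
python3 m2.py
```

```text
[[55, 7, 227], [115, 15, 103], [23, 13, 248], [20, 28, 191]]
pad [607.4 250.2   8. ] [43.64934647 44.07023585] ((607.3512573242188, 249.7160186767578), 22.34532928466797)
plate ((627.5888671875, 177.85446166992188), (66.85031127929688, 206.08370971679688), 15.5657377243042) [[567.7000122070312, 268.1000061035156], [623.0, 69.5999984741211], [687.4000244140625, 87.5999984741211], [632.0999755859375, 286.1000061035156]]
held top [627.  152.3 224.9] [31.06037082 31.92249657] (223, 250, 78, 69)
fixtop [653.  110.9  58. ] (273, 204, 28, 31)
```

The pad is at (607.4,250.1), and the plate centre (627.6,177.9) with 15.6° yaw predicts the same point. Now I place the prop.

```bash
python3 -m pendant '[{"translation":[-0.02,0.1,0],"roll":0},{"translation":[-0.039,0.2,0],"roll":0},{"translation":[-0.039,0.2,-0.1],"roll":0},{"translation":[-0.039,0.2,-0.2],"roll":0},{"translation":[-0.039,0.2,-0.28],"roll":0},{"translation":[-0.039,0.2,-0.31],"roll":0},{"translation":[-0.039,0.2,-0.325],"roll":0},{"translation":[-0.039,0.2,-0.33],"roll":0},{"translation":[-0.039,0.2,-0.332],"roll":0},{"translation":[-0.039,0.2,-0.332],"roll":0}]'
python3 -c "
from station import ctrl
s=ctrl.get_state();print(s['eef_pos'],s['wrist_force'],s['joint_positions'])"
```

```text
time: 6.0
eef_pos: [609.1, 249.6, 26.4]
ee_rot: [0.0, 0.707, 0.707, 0.001]
wrist_force: [0.4, 0.3, -0.9]
width: 0.387
grasp_force: 40.4
[609.13421991 249.64103774  26.38242686] [ 0.43928953  0.27208439 -0.85862188] [ 3.88924426e-01  6.20007601e-01 -1.09948947e-01  8.38980586e-01
  5.47415420e-05  1.96044052e+00]
```

```bash
python3 -m pendant '[{"translation":[0,0,-0.001],"roll":0},{"translation":[0,0,-0.002],"roll":0},{"translation":[0,0,-0.002],"roll":0}]'; python3 -m pendant '[{"translation":[0,0,-0.001],"roll":0},{"translation":[0,0,-0.002],"roll":0},{"translation":[0,0,-0.002],"roll":0}]'
```

```text
time: 6.38
eef_pos: [608.9, 249.6, 25.5]
ee_rot: [0.0, 0.707, 0.707, 0.001]
wrist_force: [-1.4, -0.3, 4.1]
width: 0.382
grasp_force: 41.1
time: 6.75
eef_pos: [608.9, 249.6, 25.5]
ee_rot: [0.0, 0.707, 0.707, 0.001]
wrist_force: [-2.7, -0.6, 11.1]
width: 0.391
grasp_force: 41.6
```

```bash
python3 -m pendant '[{"translation":[0,0,0.002],"roll":0},{"translation":[0,0,0.002],"roll":0},{"translation":[0,0,0.002],"roll":0},{"translation":[0,0,0.002],"roll":0},{"translation":[0,0,0.002],"roll":0},{"translation":[0,0,0.1],"roll":0},{"translation":[0,0,0.2],"roll":0},{"translation":[0,0,0.3],"roll":0},{"translation":[0,0,0.4],"roll":0},{"translation":[0,0,0.4],"roll":0}]' -1
python3 - <<'E'
from h import *
S=camera_info("scene");print(onz(S,167,219,32),onz(S,123,212,32),onz(S,211,214,32))
E
```

```text
time: 8.0
eef_pos: [611.1, 250.4, 228.8]
ee_rot: [0.002, 0.707, 0.707, 0.005]
wrist_force: [0.1, -0.8, -0.4]
width: 1.0
grasp_force: 0.0
[ 595.65338051 -202.63274181   32.        ] [ 563.22623685 -313.37247892   32.        ] [583.18470053 -97.27877956  32.        ]
```

```bash
python3 - <<'E'
from h import *
c=camera_info("wrist");im=grab_frame("wrist");cv2.imwrite("pics/w3.png",im[:,:,::-1])
h=cv2.cvtColor(im,cv2.COLOR_RGB2HSV);t=(h[...,1]<40)&(h[...,2]>215)
k=blob(t,proj(c,[607,250,58]));a=np.array([onz(c,u,v,58)[:2] for u,v in k[:,0]]);print(np.round(onz(c,*cen(k),58),1),np.ptp(a,0))
E
python3 -m pendant '[{"translation":[-0.036,-0.1,0],"roll":0},{"translation":[-0.036,-0.2,0],"roll":0},{"translation":[-0.036,-0.3,0],"roll":0},{"translation":[-0.036,-0.4,0],"roll":0},{"translation":[-0.036,-0.5,0],"roll":0},{"translation":[-0.036,-0.6,0],"roll":0},{"translation":[-0.036,-0.7,0],"roll":0},{"translation":[-0.036,-0.8,0],"roll":0},{"translation":[-0.036,-0.9,0],"roll":0},{"translation":[-0.036,-1.0,0],"roll":0},{"translation":[-0.036,-1.0,0],"roll":0},{"translation":[-0.036,-1.0,0],"roll":0}]'
python3 - <<'E'
from h import *
import json
st=ctrl.get_state();c=camera_info("wrist");im=grab_frame("wrist")
json.dump({k:np.array(v).tolist() for k,v in c.items()},open("w4.json","w"))
cv2.imwrite("pics/w4.png",im[:,:,::-1]);print(st["eef_pos"],st["ee_rot"])
E
```

```text
[606.6 251.9  58. ] [33.7647048  42.91083191]
time: 9.55
eef_pos: [589.4, -250.1, 221.6]
ee_rot: [-0.002, 0.708, 0.707, -0.0]
wrist_force: [-0.4, -0.3, 0.9]
width: 1.001
grasp_force: 0.0
[ 589.43532102 -250.14567692  221.60544297] [-1.62695948e-03  7.07516269e-01  7.06695095e-01 -3.54750916e-04]
```

View pics/w4.png

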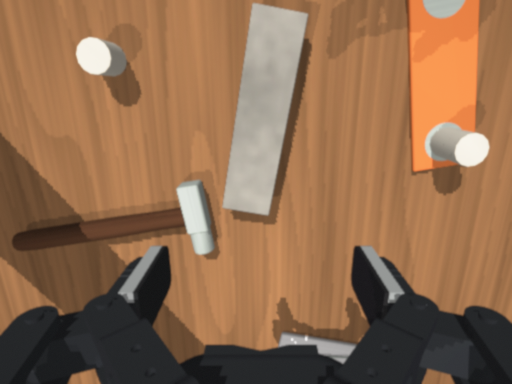

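The slab top spans (224..307, 4..214), all in view, with its centre near (265,110). The hammer head at (196,218) sits near the slab's end, about 100 px from the grasp spot, so it's clear.

```bash
python3 - <<'E'
from h import *
import json
c=json.load(open("w4.json"));im=cv2.cvtColor(cv2.imread("pics/w4.png"),cv2.COLOR_BGR2HSV)
print(im[110,265].tolist(),im[40,280].tolist(),im[190,240].tolist(),im[110,300].tolist())
m=((im[...,1]<55)&(im[...,2]>110)).astype(np.uint8);m=cv2.morphologyEx(m,cv2.MORPH_OPEN,np.ones((5,5)))
k=blob(m,(265,110));a=np.array([onz(c,u,v,32)[:2] for u,v in k[:,0]],np.float32)
r=cv2.minAreaRect(a);print("slab",r,np.round(cv2.boxPoints(r),1).tolist())
j=cv2.cvtColor(cv2.imread("pics/w3.png"),cv2.COLOR_BGR2HSV)
t=(j[...,1]<40)&(j[...,2]>238);n,_,s,ce=cv2.connectedComponentsWithStats(t.astype(np.uint8))
print([(s[i].tolist(),ce[i].round(1).tolist()) for i in range(1,n) if s[i][4]>300])
E
```

```text
[20, 23, 167] [18, 24, 188] [22, 25, 192] [13, 135, 162]
slab ((588.664306640625, -203.137451171875), (208.89512634277344, 53.71330261230469), 79.95892333984375) [[544.0, -301.29998779296875], [596.9000244140625, -310.70001220703125], [633.2999877929688, -105.0], [580.4000244140625, -95.5999984741211]]
[([242, 154, 30, 29, 703], [256.5, 168.0]), ([105, 259, 23, 23, 331], [114.3, 268.5]), ([278, 277, 26, 23, 475], [290.6, 287.8])]
```

Slab centre is (588.7,−203.1), its long axis is at yaw −10.0°, and it measures 209×54 mm as expected. I turn by −10°, descend and grip.

```bash
python3 -m pendant '[{"translation":[-0.003,0.095,0],"roll":-0.111},{"translation":[-0.003,0.095,-0.1],"roll":-0.111},{"translation":[-0.003,0.095,-0.2],"roll":-0.111},{"translation":[-0.003,0.095,-0.3],"roll":-0.111},{"translation":[-0.003,0.095,-0.38],"roll":-0.111},{"translation":[-0.003,0.095,-0.42],"roll":-0.111},{"translation":[-0.003,0.095,-0.436],"roll":-0.111},{"translation":[-0.003,0.095,-0.436],"roll":-0.111}]' -1 60
python3 -c "
from station import ctrl
s=ctrl.get_state();print(s['eef_pos'],s['ee_rot'],s['wrist_force'])"
python3 -m pendant '[{"translation":[0,0,0],"roll":0},{"translation":[0,0,0],"roll":0},{"translation":[0,0,0],"roll":0},{"translation":[0,0,0],"roll":0},{"translation":[0,0,0],"roll":0},{"translation":[0,0,0],"roll":0},{"translation":[0,0,0],"roll":0}]' 1 60
```

```text
time: 10.6
eef_pos: [588.8, -202.2, 5.3]
ee_rot: [-0.0, 0.766, 0.643, -0.0]
wrist_force: [0.5, 0.1, 0.1]
width: 0.999
grasp_force: 0.0
[ 588.83827751 -202.18466199    5.30333704] [-2.52112365e-04  7.65779461e-01  6.43103214e-01 -9.85305110e-05] [0.51203295 0.14548481 0.07322997]
time: 11.48
eef_pos: [589.9, -203.5, 6.9]
ee_rot: [0.001, 0.766, 0.643, 0.001]
wrist_force: [0.2, -0.4, 5.4]
width: 0.616
grasp_force: 64.1
```

```bash
python3 -m pendant '[{"translation":[0,0,0.03],"roll":0},{"translation":[0,0,0.1],"roll":0},{"translation":[0,0,0.2],"roll":0},{"translation":[0,0,0.3],"roll":0},{"translation":[0.01,0.1,0.32],"roll":0.04},{"translation":[0.02,0.2,0.32],"roll":0.08},{"translation":[0.03,0.3,0.32],"roll":0.12},{"translation":[0.04,0.4,0.32],"roll":0.16},{"translation":[0.05,0.5,0.32],"roll":0.2},{"translation":[0.06,0.6,0.32],"roll":0.24},{"translation":[0.07,0.7,0.32],"roll":0.28},{"translation":[0.078,0.762,0.32],"roll":0.2845}]'
python3 -m pendant '[{"translation":[0,0,0],"roll":0},{"translation":[0,0,0],"roll":0}]'
python3 - <<'E'
from h import *
import json
st=ctrl.get_state();c=camera_info("wrist");im=grab_frame("wrist");cv2.imwrite("pics/w5.png",im[:,:,::-1])
for n in("scene","side"):cv2.imwrite(f"pics/{n}5.png",grab_frame(n)[:,:,::-1])
json.dump({k:np.array(v).tolist() for k,v in c.items()},open("w5.json","w"))
print(st["eef_pos"],st["ee_rot"],st["wrist_force"],st["wrist_torque"],st["width"])
a=cv2.imread("pics/scene5.png")[100:300,180:440];b=cv2.imread("pics/w5.png")
o=np.zeros((600,512,3),np.uint8);o[:200,:260]=a;o[:200,262:512]=cv2.imread("pics/side5.png")[130:330,130:380];o[210:594]=b;cv2.imwrite("pics/c5.png",o)
E
```

```text
time: 12.98
eef_pos: [627.4, 180.2, 165.5]
ee_rot: [-0.0, 0.604, 0.797, -0.0]
wrist_force: [0.2, 0.5, -2.2]
width: 0.616
grasp_force: 64.1
time: 13.22
eef_pos: [627.3, 177.3, 165.2]
ee_rot: [-0.0, 0.605, 0.796, -0.001]
wrist_force: [-0.3, -0.0, -3.0]
width: 0.617
grasp_force: 64.1
[627.31056882 177.31961775 165.21786652] [-1.33281485e-04  6.04753661e-01  7.96412304e-01 -6.57992357e-04] [-0.33052932 -0.03723638 -2.9565965 ] [-0.08587343  0.025801   -0.02298886] 0.6172489343223916
```

View pics/c5.png

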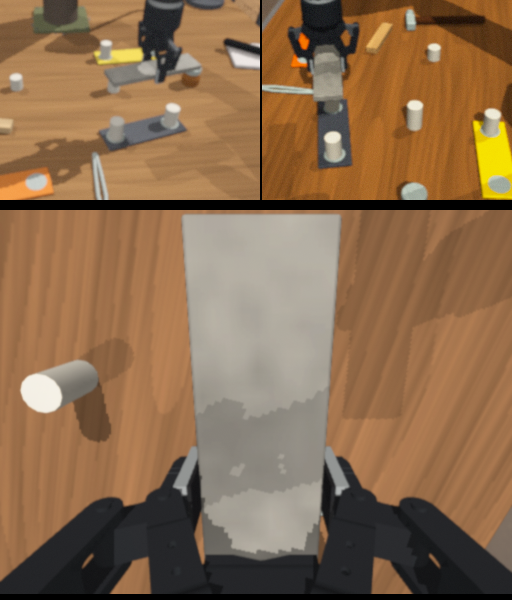

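Scene and side crops: prop b stands on the pad and the slab is held above the stand. Wrist view: the slab's far edge is at row 4–5, u from 183 to 340. I'll check it for level, centring and yaw.

```bash
python3 - <<'E'
from h import *
import json
c=json.load(open("w5.json"))
for z in (186,192,198):
    p=np.array([onz(c,u,v,z) for u,v in[(183,5),(340,5),(197,180),(329,180)]])
    m=(p[0]+p[1])/2;s=np.array([-np.sin(.2717),np.cos(.2717)]);x=np.array([s[1],-s[0]])
    d=m[:2]-[627.4,177.6];print(z,"width far",np.linalg.norm(p[1]-p[0]),"near",np.linalg.norm(p[3]-p[2]),"along",d@s,"across",d@x,"yaw",np.degrees(np.arctan2(*(p[1]-p[0])[1::-1])))
# whole slab in scene/side: mask by grey, project far end corners for check
E
```

```text
186 width far 53.86628672208253 near 53.3368902187472 along 105.01943084536457 across -0.655072293338087 yaw 15.551453430165054
192 width far 51.207223595932135 near 50.70396029773859 along 103.68866412709552 across -0.6623504420260499 yaw 15.55145343016505
198 width far 48.54816046978186 near 48.07103037673009 along 102.3578974088265 across -0.6696285907138873 yaw 15.551453430165076
```

Level, centred and aligned with the stand. Lowering.

```bash
python3 -m pendant '[{"translation":[0,0,-0.08],"roll":0},{"translation":[0,0,-0.15],"roll":0},{"translation":[0,0,-0.2],"roll":0},{"translation":[0,0,-0.225],"roll":0},{"translation":[0,0,-0.235],"roll":0},{"translation":[0,0,-0.238],"roll":0},{"translation":[0,0,-0.238],"roll":0}]'
python3 -m pendant '[{"translation":[0,0,-0.001],"roll":0},{"translation":[0,0,-0.002],"roll":0},{"translation":[0,0,-0.003],"roll":0},{"translation":[0,0,-0.003],"roll":0}]'
```

```text
time: 14.25
eef_pos: [628.7, 178.0, 47.3]
ee_rot: [0.001, 0.605, 0.796, 0.001]
wrist_force: [-0.1, -0.2, -3.5]
width: 0.618
grasp_force: 64.0
time: 14.75
eef_pos: [627.9, 177.9, 44.9]
ee_rot: [0.0, 0.605, 0.796, 0.0]
wrist_force: [-0.9, -0.7, -3.0]
width: 0.612
grasp_force: 64.2
```

```bash
python3 -m pendant '[{"translation":[0,0,-0.001],"roll":0},{"translation":[0,0,-0.002],"roll":0},{"translation":[0,0,-0.002],"roll":0}]'
```

```text
time: 15.12
eef_pos: [627.9, 177.9, 44.8]
ee_rot: [0.0, 0.605, 0.796, 0.0]
wrist_force: [-2.2, -0.4, 5.2]
width: 0.617
grasp_force: 65.0
```

```bash
python3 -m pendant '[{"translation":[0,0,0],"roll":0},{"translation":[0,0,0],"roll":0},{"translation":[0,0,0],"roll":0},{"translation":[0,0,0],"roll":0}]' -0.5 20
python3 -m pendant '[{"translation":[0,0,0],"roll":0},{"translation":[0,0,0],"roll":0},{"translation":[0,0,0.02],"roll":0},{"translation":[0,0,0.06],"roll":0},{"translation":[0,0,0.15],"roll":0},{"translation":[0,0,0.25],"roll":0},{"translation":[0,0,0.35],"roll":0},{"translation":[0,-0.12,0.42],"roll":0},{"translation":[0,-0.2,0.42],"roll":0},{"translation":[0,-0.2,0.42],"roll":0}]' -1
python3 - <<'E'
from h import *
import json
c=camera_info("wrist");im=grab_frame("wrist");cv2.imwrite("pics/w6.png",im[:,:,::-1]);s=grab_frame("scene")
json.dump({k:np.array(v).tolist() for k,v in c.items()},open("w6.json","w"))
d=grab_frame("side")[130:330,130:380]
o=np.zeros((600,512,3),np.uint8);o[:200,:260]=s[100:300,180:440];o[:200,262:512]=d;o[210:594]=im;cv2.imwrite("pics/c6.png",o[:,:,::-1])
E
```

```text
time: 15.62
eef_pos: [627.9, 177.8, 43.7]
ee_rot: [-0.0, 0.605, 0.796, -0.0]
wrist_force: [0.2, -0.5, -0.5]
width: 0.749
grasp_force: 0.0
time: 16.88
eef_pos: [628.3, 74.9, 255.8]
ee_rot: [0.001, 0.606, 0.795, 0.001]
wrist_force: [-0.5, 0.5, 0.1]
width: 1.0
grasp_force: 0.0
```

View pics/c6.png

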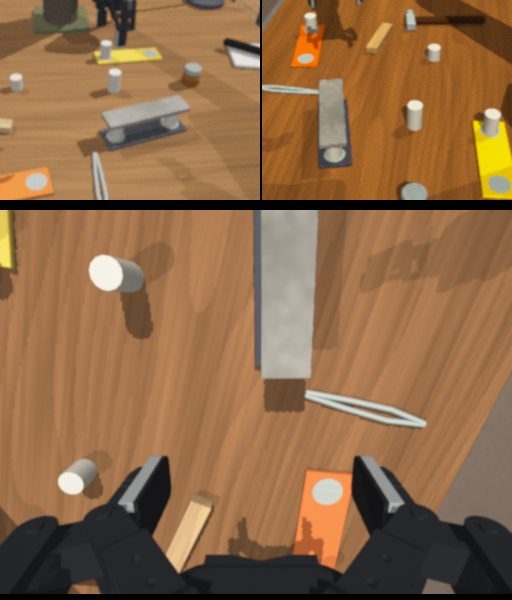

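The slab lies across both props, and nothing else has moved. Its near end corners are at (262,164) and (310,167) in the wrist view. I'll do a quick numeric check on the z=70 plane.

```bash
python3 - <<'E'
from h import *
import json
c=json.load(open("w6.json"));im=cv2.cvtColor(cv2.imread("pics/w6.png"),cv2.COLOR_BGR2HSV)
m=((im[...,1]<55)&(im[...,2]>130)).astype(np.uint8);m=cv2.morphologyEx(m,cv2.MORPH_OPEN,np.ones((5,5)))
k=blob(m,(287,100));a=np.array([onz(c,u,v,70)[:2] for u,v in k[:,0]],np.float32)
s=np.array([-np.sin(.2717),np.cos(.2717)]);x=np.array([s[1],-s[0]]);d=a-[627.6,177.9]
print(cv2.minAreaRect(a),"along min",(d@s).min(),"across",(d@x).min(),(d@x).max())
print(ctrl.get_state()["wrist_force"])
E
```

```text
((633.8671875, 154.53536987304688), (52.88175582885742, 159.50460815429688), 15.33556842803955) along min -104.02166069344594 across -26.98703022501232 26.139041797578
[-0.67819499  0.45712408 -0.73066439]
```

Within about 1 mm and 0.3° of nominal, so I'm handing the job in.

```bash
python3 -c "
from station import ctrl
print(ctrl.finish_job())"
```

```text
the job is handed in; nothing more can be done
None
```

The job is handed in, result not reported back: prop b stands on the empty pad and the slab lies across both props, measured about 1 mm from centre and 0.3° off line, with no sign in the last pictures that anything else moved.

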